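# Draw the barrel bolt of a sample carrier and take out the middle tin

## Task

Lift the handle of the sample carrier's bolt out of its front notch, draw the bolt fully back and lay the handle down in the rear notch. Then set the top tin aside (on the tray or on the table), stand the middle tin on the drain tray, and put the top tin back in the carrier, nested properly on the bottom tin, which stays where it is. Keep the tins upright, leave the bolt drawn and do not disturb the things standing about.

Things in the scene. Friction and masses are not known exactly. Their poses are not given: they have to be found in the camera images.
- carrier: steel carrier, fixed, 104 x 332 mm (own x, y). Origin: centre of its underside, z up. Tins stacked at y = -85 mm, long sides along y, between two end plates (44 mm wide in x, 8 thick, inner faces y = -27 and -143, top z = 174 mm); long sides open above z = 23. The bolt, a 12 mm rod along y at x = 0, z = 152 mm, passes through both plates 4 mm above the top lid and holds the stack down
- seat (a point): centre of the stack's place on the carrier's floor, carrier (0, -85, 10) mm
- rear_notch (a point): middle of the rear notch, carrier (-26, 124, 152) mm; the front notch is at y = 0. Both are 17 mm wide, cut in an upright rail along y (x = -26 mm, 4 mm thick, top edge z = 162 mm) in which the handle lies. The rail stands on a ledge: x -32 to 32, y -19 to 150, top z = 140 mm; a saddle over the bolt at y = 142 is 164 mm high
- bolt (a joint): slide of the bolt, m: 0 = home, grows as it is drawn toward the carrier's own +y; end stop 0.125, where the stack is free and the handle is over the rear notch (fits from 0.1215 on). 2 N of friction, no spring. A handle lying in a notch blocks it
- bolt_handle (a joint): turn of the lever handle about the bolt's axis, rad: 0 = lying level toward the carrier's own -x, in a notch; 1.57 = straight up; stop at 1.7. It clears the rail from about 0.65 up (lift it to about 1); let go, it falls by its weight
- handle_grip (a point): middle of the handle's black sleeve, 57 mm from the bolt's axis; moves with bolt and handle. Sleeve round, 13 mm thick, from 36 to 80 mm from the axis, with free space round and below it: pinch it from above, fingers closing along the carrier's own y; it turns between the fingers as it is lifted
- top_tin: lidded steel sample tin with white lid, 60 (own x, grip across it) x 100 (y) x 46 mm high, 0.18 kg. Origin: centre of its underside, z up. Foot 46 x 86 mm, 4 mm high, fits with 4 mm play each way inside the lid's raised edge (3 mm high) of the tin below: nested tins are 43 mm apart, 46 if badly set. Start: uppermost, origin at carrier z = 96 mm
- middle_tin: lidded steel sample tin with white lid, 60 (own x, grip across it) x 100 (y) x 46 mm high, 0.18 kg. Origin: centre of its underside, z up. Foot 46 x 86 mm, 4 mm high, fits with 4 mm play each way inside the lid's raised edge (3 mm high) of the tin below: nested tins are 43 mm apart, 46 if badly set. Start: on the bottom tin, origin at carrier z = 53 mm
- bottom_tin: lidded steel sample tin with white lid, 60 (own x, grip across it) x 100 (y) x 46 mm high, 0.18 kg. Origin: centre of its underside, z up. Foot 46 x 86 mm, 4 mm high, fits with 4 mm play each way inside the lid's raised edge (3 mm high) of the tin below: nested tins are 43 mm apart, 46 if badly set. Start: on the carrier's floor, origin at carrier z = 10 mm; it stays there
- tray: shallow translucent white drain tray, 290 x 380 mm (own x, y), rim 19 mm high, fixed to the table; room inside the rim 260 x 350 mm, floor 2 mm above the table. Origin: centre of its underside, z up; two tins fit on it side by side.
- timer: bystander: round kitchen timer, 72 mm, 47 mm high, behind the carrier; origin: centre of its underside
- flask: bystander: aluminium flask, 63 mm, 148 mm high, behind the carrier; origin: centre of its underside
- beaker: bystander: dark green drinking glass, 80 mm, 112 mm high, behind the carrier; origin: centre of its underside
Things that resemble listed ones, but are neither listed nor needed, are in the scene too. What is shaped like the bottom_tin but blue or yellow is not meant.

How it is judged:
On the way, in this order (a step that is already met when the one before it is completed fails the run):
1. the bolt is fully drawn and its handle lies in the rear notch (value of joint bolt above 0.118 m and value of joint bolt_handle below 0.15 rad), for 0.2 s.
2. the top tin stands upright and released away from the carrier, the middle tin still on the bottom one (all of step 1 and horizontal distance between top_tin and seat above 0.08 m and height (world z) of top_tin below 0.06 m and angle between top_tin's own z axis and vertical below 0.1 rad and linear speed of top_tin below 0.02 m/s and contact force between top_tin and the fingers below 0.1 N and x of middle_tin in the frame of bottom_tin between -0.006 and 0.006 m and y of middle_tin in the frame of bottom_tin between -0.006 and 0.006 m and z of middle_tin in the frame of bottom_tin between 0.04 and 0.0447 m and angle between the x axis of middle_tin and the x axis of bottom_tin, either way round below 0.12 rad), for 0.2 s.
3. the middle tin stands flat and released on the tray (all of step 1 and x of middle_tin in the frame of tray between -0.12 and 0.12 m and y of middle_tin in the frame of tray between -0.16 and 0.16 m and height (world z) of middle_tin below 0.012 m and angle between middle_tin's own z axis and vertical below 0.06 rad and linear speed of middle_tin below 0.02 m/s and contact force between middle_tin and the fingers below 0.1 N), for 0.2 s.
At the end, for the whole second after the job is handed in: Bolt drawn over 118 mm, handle down in the rear notch (under 0.15 rad); middle tin flat, free and still inside the tray's rim; top tin nested on the bottom tin (40 to 44.7 mm above it, within 6 mm and 0.12 rad), upright, free and still; bottom tin within 15 mm of its start (all of step 3 and x of top_tin in the frame of bottom_tin between -0.006 and 0.006 m and y of top_tin in the frame of bottom_tin between -0.006 and 0.006 m and z of top_tin in the frame of bottom_tin between 0.04 and 0.0447 m and angle between the x axis of top_tin and the x axis of bottom_tin, either way round below 0.12 rad and angle between top_tin's own z axis and vertical below 0.05 rad and linear speed of top_tin below 0.02 m/s and contact force between top_tin and the fingers below 0.1 N and distance of bottom_tin from where it was at the start of the episode below 0.015 m); the robot touches nothing.
It fails at once if a tin is tipped by more than 35 degrees (angle between any of top_tin, middle_tin, bottom_tin's own z axis and vertical above 0.6 rad).
It fails at once if the bottom tin is taken out of its seat (distance of bottom_tin from where it was at the start of the episode above 0.03 m).
It fails at once if a bystander is shoved by over 3 cm or knocked over (distance of any of timer, flask, beaker from where it was at the start of the episode above 0.03 m or angle between any of timer, flask, beaker's own z axis and vertical above 0.5 rad).
It also fails if it takes over 72 s, if anything falls off the work surface, if the arm or the gripper's body presses on something with over 40 N, if the wrist force passes 120 N, or if a joint passes its speed limit or range.

## Robot

A 6-joint arm with a two-finger parallel gripper is mounted at the origin on the work surface; the furniture and walls round the work are solid. World frame = base frame: x ahead of the robot, y to its left, z up, the work surface at z = 0. Lengths are in m, angles in rad, forces in N, time in s.
With the tool pointing down it reaches from about 0.35 to 0.775 m from the base axis. Payload 7.3 kg.
Tool frame: the origin (TCP) lies at the very end of the fingers, on their centre line; the grasp point (between the pads) lies 19 mm behind it (robot.tcp_to_grasp is the z of the grasp point in the tool frame, in m); z points along the fingers, y is the line along which they close (so a half turn about z gives the same grasp; the last joint's range is limited). The gripper opens to 92 mm and grips with 3 to 60 N. Pads are 19 mm wide; open, the fingers measure 130 mm over their backs; the gripper's body (75 mm by 190 mm) begins 47 mm behind the grasp point.
Start: joints at [-1.489, 0.342, 1.524, -0, 1.275, -0.146], TCP at [0.119, -0.511, 0.199] pointing down, gripper open.
Joint ranges: [-2.53, 2.53], [-0.77, 2.02], [0.04, 2.7], [-1, 4.14], [0.28, 2.66], [-3.11, 3.11]. Speed limits (rad/s): [2.57, 2.57, 3.14, 3.14, 3.14, 3.14].

## Interface

Orientations are given as [roll, pitch, yaw] about the fixed x, y, z axes, in that order (R = Rz(yaw) Ry(pitch) Rx(roll)).
In Python, from cell import monitor, read_camera, get_calibration, job, robot gives the robot as it stands. The module is installed in compiled form; this text tells all that it offers.
- The arm moves only by the tool send_rows, never from a script. Its argument "targets" is a list of rows, each an object with "translation": the shift along the tool's x, y, z in cm, a list of three; "spin": the turn about the tool's z in degrees; "jaw": the opening, from 0 (shut) to 1 (fully open). A call has exactly 5 rows; each row is the pose to reach, as a shift and turn from the pose commanded when the call began, along the tool's axes at that moment; what a row does not reach only later rows make up. A row lasts 1/10 s, in which the tool goes at most 50 mm and 8.59 degrees, less where a joint would pass 70% of its speed; a pose out of reach is approached as far as the arm can. A call with a gripper value outside its range is refused whole. The fingers move at their own pace and stop on an object; "force" is the grip in N (left out, the last holds). Time passes only in rows, so rows that repeat a pose let the fingers close, or fill a call up. It gives the time, the measured TCP pose, the force, the opening and the grip force at its end, in the units of the state.
- monitor.observe(): the state, without advancing time (a new reading comes with each control period).
- read_camera(name): name is "scene" or "top" or "wrist"; returns (picture, depth): 400x640x3 uint8, red, green, blue; 400x640 float32, m along the optical axis (not along the pixel's ray), 0 where there is no reading.
- get_calibration(name): a dict with "intrinsics" (3x3 intrinsics, pixels), "origin" and "orientation" of the camera in the world; the wrist camera has in their place "hand_eye" (4x4, takes a point from camera to tool coordinates, whose origin is the TCP and whose axes are the flange's). Camera axes: x right, y up, looking along -z (the intrinsics and any distortion apply to the point x, -y, -z); pixel columns grow to the right and rows downward; lengths in m; the calibration is good to about 2 mm. A picture is of the moment at which its call begins: read the wrist's pose just before it. get_calibration takes no time and is no camera call.
- job.hand_in(): hands the job in; it is judged then, once.
The state is a dict: "time": time; "qpos": joint angles; "qvel": joint speeds; "joint_efforts": joint torques, N m; "tool_pos": TCP position; "tool_rot": TCP orientation; "contact_force": force on the tool from outside, world axes, zero at the start; "torque": the same for the moment, N m; "opening": finger opening in m; "grip_force": force on a finger pad.
Only numpy, scipy, OpenCV 4.12 (cv2) and the standard library are available. Lean on these libraries where they do the work, as an engineer would, in place of code of your own. Each camera call takes 0.05 s, during which the arm holds its last target. There are 200 camera calls.

## Working session

There is one attempt and no reset: what is moved stays moved. The work goes in short steps, Python scripts to look and compute and a tool call to move; the robot and the scene stay as the last step left them, time stands still between calls to the robot, and variables do not carry over. Pictures are saved under pics/ and viewed, at most 10 in all, crops included, and the job is handed in when it is done.

Besides the shell and the picture viewer there is one more tool, called after "Call:" as name(argument=value, ...), one argument or row to a line, values as JSON. send_rows: Moves the arm, as the interface text tells. Its arguments: {"type":"object","properties":{"targets":{"type":"array"},"force":{"type":"number"}},"required":["targets"]}

```bash
mkdir -p pics
cat > h.py <<'E'
import numpy as np, cv2
from scipy.spatial.transform import Rotation as R
from cell import monitor, read_camera, get_calibration, job, robot
def cam(name, s=None):
    c=get_calibration(name); K=np.array(c["intrinsics"])
    if name=="wrist":
        s=s or monitor.observe(); T=np.eye(4); T[:3,:3]=R.from_euler('xyz',s["tool_rot"]).as_matrix(); T[:3,3]=s["tool_pos"]
        M=T@np.array(c["hand_eye"]); return K,M[:3,:3],M[:3,3]
    o=np.array(c["orientation"]); Rm=o if o.shape==(3,3) else R.from_euler('xyz',o).as_matrix()
    return K,Rm,np.array(c["origin"])
def ray(C,u,v):
    K,Rm,o=C; d=np.linalg.inv(K)@np.array([u,v,1.0]); return Rm@(d*[1,-1,-1])
def onplane(C,u,v,z):
    d=ray(C,u,v); return C[2]+d*(z-C[2][2])/d[2]
def cloud(C,D):
    v,u=np.mgrid[:D.shape[0],:D.shape[1]]; d=np.stack([u,v,np.ones_like(u)],-1)@np.linalg.inv(C[0]).T
    P=(d*[1,-1,-1]*D[...,None])@C[1].T+C[2]; P[D==0]=np.nan; return P
def save(n,im): cv2.imwrite(f"pics/{n}.png",im[...,::-1])
E
python3 - <<'E'
from h import *
print(get_calibration("top")); print(get_calibration("wrist")); print(monitor.observe(), robot.tcp_to_grasp)
for n in("scene","top"):
    p,d=read_camera(n); save(n,p); np.savez(n,p=p,d=d)
print(cam("scene"))
E
```

```text
{'intrinsics': array([[455.49858856,   0.        , 322.36464642],
       [  0.        , 455.49858856, 193.25360924],
       [  0.        ,   0.        ,   1.        ]]), 'origin': array([0.21566245, 0.13430184, 1.40537313]), 'orientation': array([ 0.20709762,  0.00369314, -1.54764645])}
{'intrinsics': array([[281.64860427,   0.        , 320.78501825],
       [  0.        , 281.64860427, 198.33676273],
       [  0.        ,   0.        ,   1.        ]]), 'hand_eye': array([[-7.98612198e-04,  9.67932512e-01,  2.51209106e-01,
         6.62904634e-02],
       [ 9.99998753e-01,  4.30790403e-04,  1.51919320e-03,
        -3.90256931e-04],
       [ 1.36225802e-03,  2.51210006e-01, -9.67931649e-01,
        -1.85953469e-01],
       [ 0.00000000e+00,  0.00000000e+00,  0.00000000e+00,
         1.00000000e+00]])}
{'time': 0.0, 'qpos': array([-1.48899593e+00,  3.42691282e-01,  1.52502188e+00,  2.12960656e-05,
        1.27541229e+00, -1.45983673e-01]), 'qvel': array([-0.00107153,  0.00089536, -0.00027815, -0.00016167,  0.00217997,
        0.00150418]), 'joint_efforts': array([-2.16379199e-04, -4.31241381e+01, -2.44218940e+01,  7.16595096e-02,
        5.59638196e-02, -1.44142487e-04]), 'tool_pos': array([ 0.1185546 , -0.51097229,  0.19875962]), 'tool_rot': array([-3.14007912e+00, -2.43117095e-04,  2.27777674e-01]), 'contact_force': array([-0.37905925, -0.35780768,  0.34987737]), 'torque': array([ 0.01637218,  0.0168507 , -0.03798725]), 'grip_force': 0.0, 'opening': 0.09187697989678688} -0.0188
(array([[371.72782659,   0.        , 322.92157205],
       [  0.        , 371.72782659, 196.85003097],
       [  0.        ,   0.        ,   1.        ]]), array([[-0.82877196,  0.30360088, -0.47006758],
       [-0.55914012, -0.4157421 ,  0.71730107],
       [ 0.02234635,  0.85731267,  0.51431083]]), array([-0.0643109 ,  0.94596994,  0.68260762]))
```

View pics/top.png

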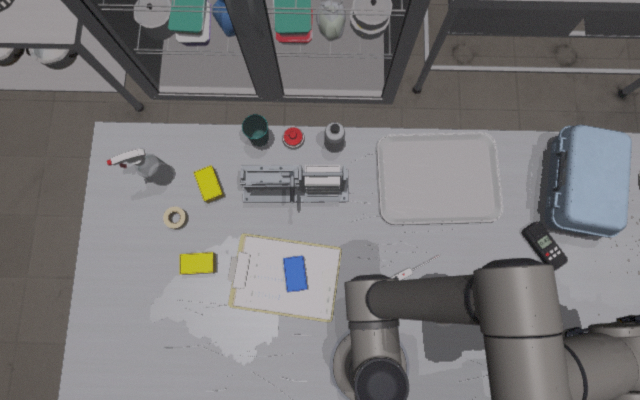

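View pics/scene.png

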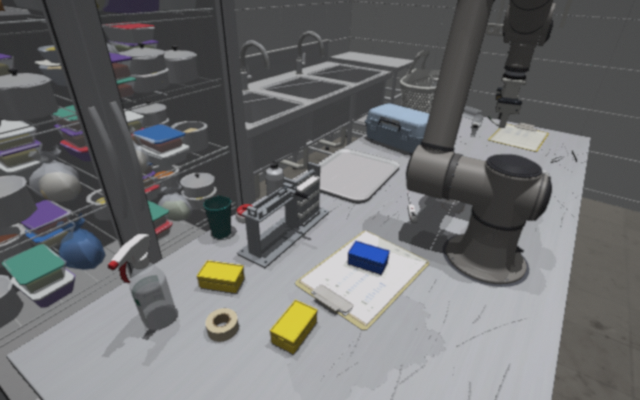

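The top view shows the carrier at about (295,185), with the tins at its right end (323,180) and the handle pointing down towards the robot (292,200). The tray is at (440,178), and the beaker, timer and flask are behind at (256,130), (293,137) and (334,136). Next I'll take coarse measurements.

Run:
```python
from h import *
C=cam("top"); z=np.load("top.npz"); P=cloud(C,z["d"]); p=z["p"]
for n,(u0,u1,v0,v1,zl,zh) in dict(tinend=(296,352,160,210,.12,.2),ledge=(236,300,160,210,.12,.2),all=(230,356,155,212,.06,.2),base=(230,356,155,215,.005,.03),tray=(370,510,125,230,.012,.04)).items():
    Q=P[v0:v1,u0:u1].reshape(-1,3); m=(Q[:,2]>zl)&(Q[:,2]<zh); Q=Q[m]
    r=cv2.minAreaRect((Q[:,:2]*1000).astype(np.float32)); print(n,len(Q),np.round(r[0]),np.round(r[1]),r[2],np.percentile(Q[:,2],[5,50,95]).round(3))
crop=cv2.resize(p[150:220,230:360],None,fx=6,fy=6,interpolation=cv2.INTER_CUBIC); save("crop",crop)
for u,v in[(378,132),(498,132),(500,222),(384,222),(230,165)]: print(u,v,onplane(C,u,v,.015))
```

```text
tinend 984 [535. 152.] [ 64. 141.] 2.567270278930664 [0.132 0.141 0.173]
ledge 1381 [506. 296.] [115. 170.] 0.05010104924440384 [0.136 0.142 0.163]
all 2485 [506. 231.] [115. 301.] 1.0649166107177734 [0.099 0.141 0.165]
base 1407 [537. 240.] [191. 393.] 1.2343720197677612 [0.006 0.01  0.019]
tray 1391 [ 568. -218.] [292. 383.] 2.794818162918091 [0.013 0.017 0.022]
378 132 [ 0.7123466  -0.02760343  0.015     ]
498 132 [ 0.72074174 -0.41193028  0.015     ]
500 222 [ 0.42954829 -0.40177663  0.015     ]
384 222 [ 0.42148966 -0.04548315  0.015     ]
230 165 [0.59234842 0.44036456 0.015     ]
```

View pics/crop.png

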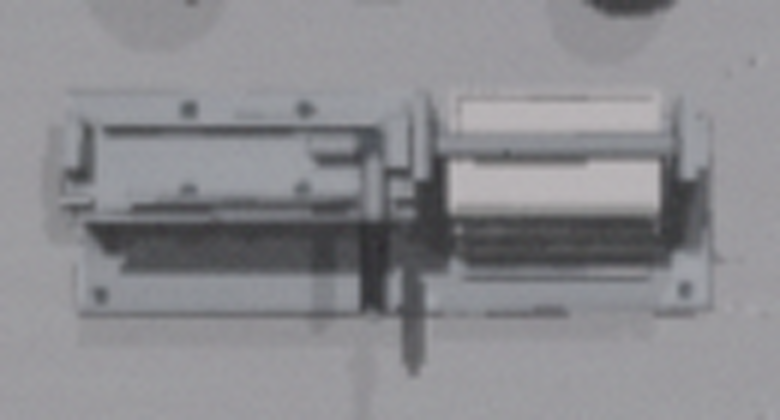

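The crop shows the lid at crop (455–660, 95–215), the rod at row 145, and the handle at column 372 with its shadow at 412. I'll go above the carrier for a wrist view.

Call:
send_rows(
  targets=[
    {"translation":[3.9,-0.8,-2.4],"spin":2.3,"jaw":1},
    {"translation":[7.8,-1.5,-4.8],"spin":4.5,"jaw":1},
    {"translation":[11.7,-2.3,-7.3],"spin":6.8,"jaw":1},
    {"translation":[15.6,-3.0,-9.7],"spin":9,"jaw":1},
    {"translation":[19.5,-3.8,-12.1],"spin":11.3,"jaw":1},
  ],
)

```text
time: 0.6
tool_pos: [0.3012, -0.4294, 0.3212]
tool_rot: [-3.141, 0.0, 0.029]
contact_force: [1.1, -1.1, -0.7]
opening: 0.092
grip_force: 0.0
```

Call:
send_rows(
  targets=[
    {"translation":[3.3,-3.9,-0.2],"spin":0,"jaw":1},
    {"translation":[6.6,-7.8,-0.4],"spin":0,"jaw":1},
    {"translation":[9.9,-11.7,-0.6],"spin":0,"jaw":1},
    {"translation":[13.2,-15.6,-0.8],"spin":0,"jaw":1},
    {"translation":[16.5,-19.5,-1],"spin":0,"jaw":1},
  ],
)

```text
time: 1.1
tool_pos: [0.4562, -0.233, 0.33]
tool_rot: [-3.141, 0.0, 0.03]
contact_force: [1.0, -1.4, 0.3]
opening: 0.0917
grip_force: 0.0
```

Call:
send_rows(
  targets=[
    {"translation":[1.5,-4.6,0],"spin":0,"jaw":1},
    {"translation":[3,-9.2,0],"spin":0,"jaw":1},
    {"translation":[4.6,-13.7,0],"spin":0,"jaw":1},
    {"translation":[6.1,-18.3,0],"spin":0,"jaw":1},
    {"translation":[7.7,-22.8,0],"spin":0,"jaw":1},
  ],
)

```text
time: 1.6
tool_pos: [0.5254, -0.0025, 0.3299]
tool_rot: [3.142, 0.001, 0.031]
contact_force: [0.2, -0.4, -0.7]
opening: 0.0917
grip_force: 0.0
```

Call:
send_rows(
  targets=[
    {"translation":[0.1,-4.6,0],"spin":0,"jaw":1},
    {"translation":[0.3,-9.2,0],"spin":0,"jaw":1},
    {"translation":[0.4,-13.8,0],"spin":0,"jaw":1},
    {"translation":[0.6,-18.4,0],"spin":0,"jaw":1},
    {"translation":[0.7,-23,0],"spin":0,"jaw":1},
  ],
)

```text
time: 2.1
tool_pos: [0.525, 0.2274, 0.3298]
tool_rot: [3.141, 0.001, 0.031]
contact_force: [1.2, -0.1, 0.7]
opening: 0.0922
grip_force: 0.0
```

Run:
```python
from h import *
s=monitor.observe(); print(s["time"],s["tool_pos"],s["tool_rot"])
p,d=read_camera("wrist"); save("w1",p); s=monitor.observe();print(s["tool_pos"]); np.savez("w1",p=p,d=d)
C=cam("wrist"); P=cloud(C,d); np.savez("w1c",P=P)
```

```text
2.1 [0.52496868 0.22737021 0.32976491] [3.14125828e+00 6.72898090e-04 3.05368573e-02]
[0.5237905  0.23397964 0.32913005]
```

View pics/w1.png

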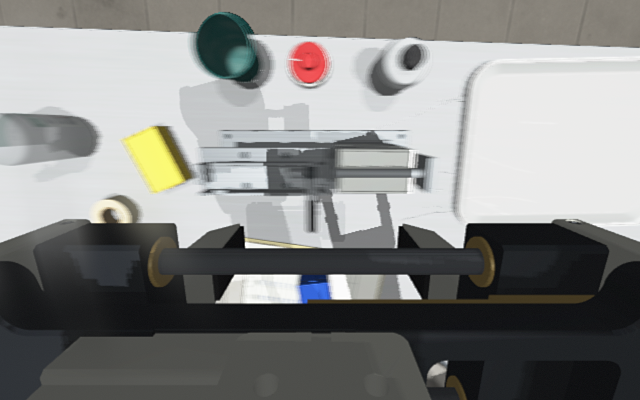

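The picture is motion-blurred. It shows the carrier at (200–430, 130–195), the lid at (375,170) and the handle at (312,205). I'll retake it now that the arm is settled.

Run:
```python
from h import *
s=monitor.observe(); C=cam("wrist",s); p,d=read_camera("wrist"); s2=monitor.observe();print(s["tool_pos"],s2["tool_pos"]); P=cloud(C,d); np.savez("w1",p=p,d=d,P=P)
save("w2",cv2.resize(p[110:240,190:445],None,fx=3,fy=3,interpolation=cv2.INTER_CUBIC))
def rect(n,u0,u1,v0,v1,zl,zh):
    Q=P[v0:v1,u0:u1].reshape(-1,3); Q=Q[(Q[:,2]>zl)&(Q[:,2]<zh)]
    r=cv2.minAreaRect((Q[:,:2]*1000).astype(np.float32)); print(n,len(Q),np.round(r[0],1),np.round(r[1],1),round(r[2],2),np.percentile(Q[:,2],[5,50,95]).round(3))
rect("top",190,440,120,200,.165,.185); rect("lid",330,420,140,200,.134,.147)
rect("ledge",190,330,120,210,.134,.146); rect("base",190,440,110,215,.006,.014); rect("tray",455,640,50,230,.012,.03)
rect("handle",300,325,192,240,.13,.18)
```

```text
[0.5237905  0.23397964 0.32913005] [0.52421182 0.23059712 0.3290389 ]
top 522 [530.8 234.8] [ 43.8 291.4] 1.72 [0.165 0.173 0.176]
lid 2727 [533.2 162.9] [ 60.2 122.8] 0.77 [0.139 0.14  0.143]
ledge 4153 [529.3 304.4] [ 62.9 160.1] 1.52 [0.139 0.141 0.143]
base 2876 [530.1 270.6] [102.6 401.7] 1.63 [0.009 0.011 0.012]
tray 2545 [ 564.9 -189.9] [290.8 334.2] 2.26 [0.013 0.017 0.02 ]
handle 400 [477.4 245. ] [57.8 31. ] 2.18 [0.153 0.158 0.163]
```

View pics/w2.png

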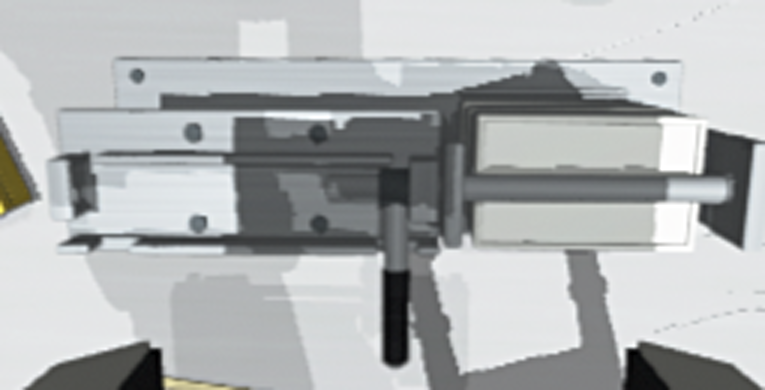

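The crop shows the black sleeve at crop (397, 270–365), the lid at (475–700, 112–250), and the rod at row 187. I'll take one more still reading for the exact numbers.

Run:
```python
from h import *
s=monitor.observe(); C=cam("wrist",s); p,d=read_camera("wrist"); s2=monitor.observe();print(s["tool_pos"],s2["tool_pos"],s2["tool_rot"]); P=cloud(C,d); np.savez("w2",p=p,d=d,P=P)
def rect(n,u0,u1,v0,v1,zl,zh):
    m=np.zeros(d.shape,np.uint8); m[v0:v1,u0:u1]=((P[...,2]>zl)&(P[...,2]<zh))[v0:v1,u0:u1]
    nn,L,st,_=cv2.connectedComponentsWithStats(m); k=1+np.argmax(st[1:,4]); Q=P[(m>0)&(L==k)] if n!="lid" else P[m>0]
    r=cv2.minAreaRect((Q[:,:2]*1000).astype(np.float32)); print(n,len(Q),np.round(r[0],1),np.round(r[1],1),round(r[2],2),np.percentile(Q[:,2],[5,50,95]).round(3)); return Q
rect("lid",347,422,140,200,.135,.147); rect("plate1",335,350,140,200,.166,.18); rect("plate2",415,445,140,200,.166,.18)
Q=rect("rod",350,412,160,180,.15,.166); print(np.polyfit(Q[:,1]-.15,Q[:,0],1))
Q=rect("sleeve",305,335,204,240,.145,.17); print(np.polyfit(Q[:,0]-.474,Q[:,1],1))
rect("timer",285,335,35,90,.03,.06); rect("flask",370,430,30,95,.12,.16); rect("ledge",195,300,120,195,.136,.146)
```

```text
[0.52421182 0.23059712 0.3290389 ] [0.52460586 0.22794546 0.32916241] [3.14126200e+00 1.74961734e-03 3.51598482e-02]
lid 2596 [533.5 149. ] [60.4 97.6] 1.65 [0.139 0.14  0.143]
plate1 211 [531.9 211.3] [43.3  6.4] 2.89 [0.173 0.175 0.176]
plate2 335 [535.2  88.1] [44.1  9. ] 1.23 [0.167 0.174 0.176]
rod 573 [533.6 155.1] [11.7 78.9] 2.26 [0.154 0.158 0.159]
[-0.02657771  0.53379696]
sleeve 279 [469.7 234. ] [40.4 12.3] 1.76 [0.153 0.158 0.16 ]
[0.02681013 0.23405055]
timer 1256 [685.9 247.7] [59.2 58.5] 2.46 [0.032 0.034 0.047]
flask 1385 [673.8 121.5] [54.8 46.2] 7.59 [0.121 0.127 0.15 ]
ledge 3479 [531.4 322.3] [ 58.  123.7] 2.13 [0.14  0.141 0.143]
```

Call:
send_rows(
  targets=[
    {"translation":[-2.5,-0.4,2],"spin":0.2,"jaw":1},
    {"translation":[-5,-0.7,5],"spin":0.2,"jaw":1},
    {"translation":[-5,-0.7,8],"spin":0.2,"jaw":1},
    {"translation":[-5,-0.7,11],"spin":0.2,"jaw":1},
    {"translation":[-5,-0.7,11],"spin":0.2,"jaw":1},
  ],
)

```text
time: 2.75
tool_pos: [0.4729, 0.2289, 0.2166]
tool_rot: [3.139, 0.008, 0.026]
contact_force: [-0.5, 0.3, -0.0]
opening: 0.0917
grip_force: 0.0
```

```bash
cat >> h.py <<'E'
def to(x,y,z,yaw=None,n=4):
    import time
    s=monitor.observe(); Rm=R.from_euler('xyz',s["tool_rot"]).as_matrix(); t=Rm.T@(np.array([x,y,z])-s["tool_pos"])
    print("pos",s["tool_pos"].round(4),"yaw",s["tool_rot"][2].round(4),"shift cm",(t*100).round(2), "spin", None if yaw is None else round(np.degrees((s["tool_rot"][2]-yaw+np.pi)%(2*np.pi)-np.pi),2),"F",s["contact_force"].round(1),"open",round(s["opening"],4),"t",s["time"])
X0,Y0,A=.5313,.2347,.0266
def carr(x,y): return X0+x-A*y, Y0+A*x+y
E
python3 -c "
from h import *
to(.4743,.2337,.133,.0266)"
```

```text
pos [0.4729 0.2289 0.2166] yaw 0.0257 shift cm [ 0.22 -0.5   8.35] spin -0.05 F [-0.5  0.3 -0. ] open 0.0917 t 2.75
```

Call:
send_rows(
  targets=[
    {"translation":[0,0,2],"spin":0,"jaw":1},
    {"translation":[0,0,4],"spin":0,"jaw":1},
    {"translation":[0,0,4],"spin":0,"jaw":1},
    {"translation":[0,0,4],"spin":0,"jaw":1},
    {"translation":[0,0,4],"spin":0,"jaw":1},
  ],
)

```text
time: 3.25
tool_pos: [0.4763, 0.2309, 0.1819]
tool_rot: [-3.141, -0.003, 0.027]
contact_force: [0.3, -0.5, -0.5]
opening: 0.0921
grip_force: 0.0
```

```bash
python3 -c "
from h import *
to(.4743,.2337,.133,.0266)
read_camera('wrist')
to(.4743,.2337,.133,.0266)"
```

```text
pos [0.4763 0.2309 0.1819] yaw 0.0266 shift cm [-0.2  -0.28  4.89] spin 0.0 F [ 0.3 -0.5 -0.5] open 0.0921 t 3.25
pos [0.4761 0.231  0.1818] yaw 0.0268 shift cm [-0.19 -0.27  4.88] spin 0.01 F [-0.7 -0.1  0.9] open 0.0918 t 3.3
```

Call:
send_rows(
  targets=[
    {"translation":[-0.1,-0.1,1.5],"spin":0,"jaw":1},
    {"translation":[-0.2,-0.3,3],"spin":0,"jaw":1},
    {"translation":[-0.2,-0.3,4.8],"spin":0,"jaw":1},
    {"translation":[-0.2,-0.3,4.8],"spin":0,"jaw":0.5},
    {"translation":[-0.2,-0.3,4.8],"spin":0,"jaw":0.3},
  ],
)

```text
time: 3.8
tool_pos: [0.4736, 0.234, 0.1331]
tool_rot: [-3.141, -0.001, 0.027]
contact_force: [0.7, -1.1, -0.4]
opening: 0.0803
grip_force: 0.0
```

Call:
send_rows(
  force=12,
  targets=[
    {"translation":[0,0,0],"spin":0,"jaw":0.2},
    {"translation":[0,0,0],"spin":0,"jaw":0},
    {"translation":[0,0,0],"spin":0,"jaw":0},
    {"translation":[0,0,0],"spin":0,"jaw":0},
    {"translation":[0,0,0],"spin":0,"jaw":0},
  ],
)

```text
time: 4.3
tool_pos: [0.4732, 0.2339, 0.1323]
tool_rot: [3.142, -0.0, 0.027]
contact_force: [0.6, 0.6, 0.2]
opening: 0.0406
grip_force: 0.0
```

```bash
python3 -c "
from h import *
to(.4743,.2337,.133,.0266)"
```

```text
pos [0.4732 0.2339 0.1323] yaw 0.0271 shift cm [ 0.11  0.03 -0.07] spin 0.03 F [0.6 0.6 0.2] open 0.0406 t 4.3
```

Call:
send_rows(
  force=12,
  targets=[
    {"translation":[0,0,0],"spin":0,"jaw":0},
    {"translation":[0,0,0],"spin":0,"jaw":0},
    {"translation":[0,0,0],"spin":0,"jaw":0},
    {"translation":[0,0,0],"spin":0,"jaw":0},
    {"translation":[0,0,0],"spin":0,"jaw":0},
  ],
)

```text
time: 4.8
tool_pos: [0.4731, 0.2339, 0.1321]
tool_rot: [3.142, 0.0, 0.027]
contact_force: [0.3, -0.0, 0.9]
opening: 0.0019
grip_force: 0.0
```

Run:
```python
from h import *
p,_=read_camera("scene"); q,_=read_camera("wrist")
a=cv2.resize(p[150:290,210:400],(760,560),interpolation=cv2.INTER_CUBIC); save("s2",a)
print(monitor.observe()["opening"],monitor.observe()["grip_force"])
```

```text
0.0005540975973237656 0.0
```

View pics/s2.png

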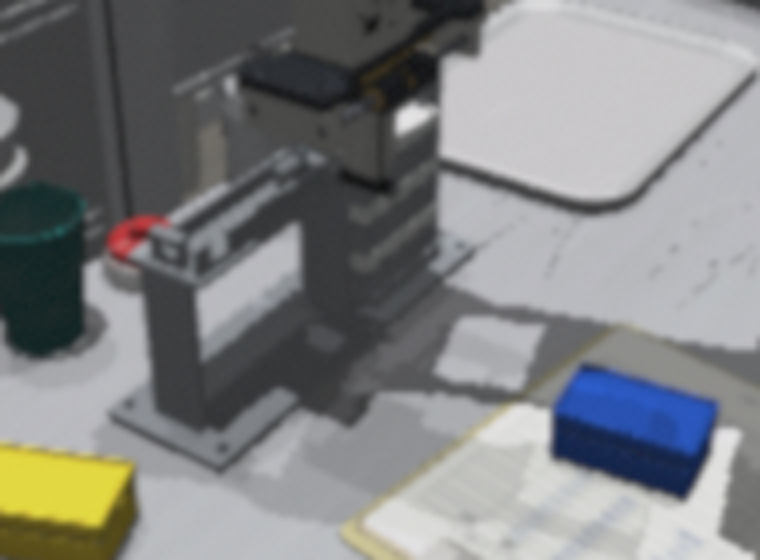

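The gripper body hides the fingers and the handle around crop (360,180). I'll project the TCP and the sleeve into the views to check.

Run:
```python
from h import *
def proj(C,X):
    c=C[1].T@(np.array(X)-C[2]); c=c*[1,-1,-1]; h=C[0]@c; return (h[:2]/h[2]).round(1),c[2].round(3)
s=monitor.observe(); t=s["tool_pos"]; print(t,s["tool_rot"])
C=cam("scene"); print("tcp scene",proj(C,t),"grasp",proj(C,t+[0,0,.019]),"sleeve",proj(C,[.474,.234,.152]))
W=cam("wrist"); print("wrist tcp",proj(W,t),"grasp",proj(W,t+[0,0,.019]))
for n in("wrist","top"):
    p,d=read_camera(n); save("v_"+n,p); P=cloud(cam(n),d)
    if n=="wrist":
        print(np.array2string(P[195:260:8,290:352:8,2],precision=3))
a=cv2.imread("pics/v_wrist.png")[60:330,180:460]; cv2.imwrite("pics/v2.png",cv2.resize(a,None,fx=2.2,fy=2.2))
```

```text
[0.47313369 0.23391646 0.13214322] [ 3.14152080e+00 -2.92419783e-05  2.70725680e-02]
tcp scene (array([301.8, 201.4]), np.float64(1.047)) grasp (array([301.7, 195.6]), np.float64(1.037)) sleeve (array([301.4, 195.2]), np.float64(1.037))
wrist tcp (array([321.5, 223.2]), np.float64(0.197)) grasp (array([321.6, 233.3]), np.float64(0.178))
[[ 7.049e-04  1.588e-03  1.160e-03  1.548e-01  1.596e-01  1.556e-01
   2.042e-03  1.126e-03]
 [ 6.057e-04  2.392e-04  1.194e-03  1.559e-01  1.585e-01  1.577e-01
   1.158e-03  1.180e-03]
 [ 1.081e-03  1.726e-03 -2.638e-04  1.570e-01  1.584e-01  1.569e-01
   5.588e-04 -4.526e-04]
 [ 2.799e-04  2.195e-03  8.786e-04  1.564e-01  1.591e-01  1.571e-01
   1.316e-03  1.465e-03]
 [ 2.343e-01  2.341e-01  2.347e-01  1.668e-01  1.622e-01  2.349e-01
   2.351e-01  2.347e-01]
 [ 2.420e-01  2.415e-01  2.414e-01  1.795e-01  1.745e-01  2.405e-01
   2.412e-01  2.418e-01]
 [ 2.481e-01  2.472e-01  2.468e-01  2.410e-01  1.862e-01  2.481e-01
   2.471e-01  2.468e-01]
 [ 2.495e-01  2.485e-01  2.495e-01  2.451e-01  2.408e-01  2.491e-01
   2.494e-01  2.501e-01]
 [ 2.504e-01  2.497e-01  2.501e-01  2.468e-01  2.427e-01  2.495e-01
   2.494e-01  2.493e-01]]
```

View pics/v2.png

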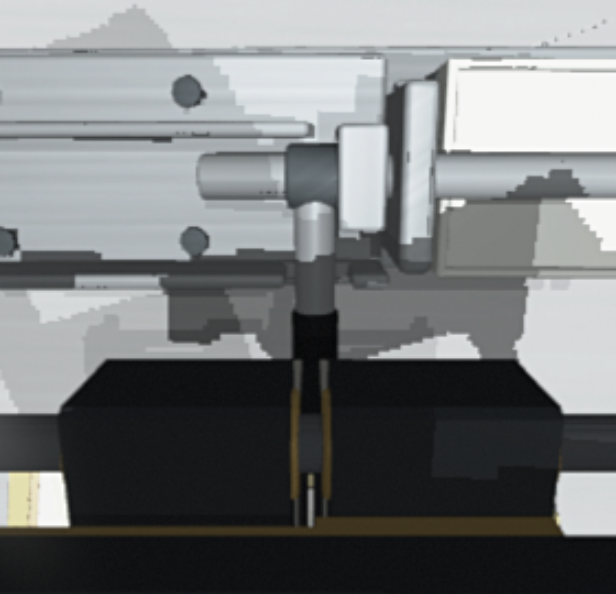

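Run:
```python
from h import *
np.set_printoptions(linewidth=200,suppress=True,precision=3)
s=monitor.observe(); print(s["opening"],s["grip_force"],s["time"])
p,d=read_camera("wrist"); c=get_calibration("wrist"); H=np.array(c["hand_eye"])
def tool(d): return cloud((np.array(c["intrinsics"]),H[:3,:3],H[:3,3]),d)
T=tool(d)
for v in range(204,300,6): print(v,[tuple((T[v,u]*1000).round(0).astype(int)) for u in (300,314,321,328,345)], p[v,321])
T=tool(np.load("w2.npz")["d"])
print("open")
for v in range(216,300,12): print(v,[tuple((T[v,u]*1000).round(0).astype(int)) for u in (200,215,225,235,240)])
```

```text
0.0006925184049116012 0.0 5.0
204 [(np.int64(-23), np.int64(-25), np.int64(132)), (np.int64(21), np.int64(-4), np.int64(-25)), (np.int64(21), np.int64(0), np.int64(-26)), (np.int64(21), np.int64(4), np.int64(-27)), (np.int64(-23), np.int64(28), np.int64(132))] [15 16 17]
210 [(np.int64(-30), np.int64(-25), np.int64(132)), (np.int64(17), np.int64(-5), np.int64(-25)), (np.int64(18), np.int64(0), np.int64(-27)), (np.int64(18), np.int64(4), np.int64(-26)), (np.int64(-30), np.int64(28), np.int64(131))] [14 16 16]
216 [(np.int64(-38), np.int64(-25), np.int64(133)), (np.int64(13), np.int64(-5), np.int64(-24)), (np.int64(14), np.int64(0), np.int64(-27)), (np.int64(14), np.int64(4), np.int64(-27)), (np.int64(-38), np.int64(28), np.int64(131))] [11 10 12]
222 [(np.int64(-45), np.int64(-25), np.int64(131)), (np.int64(9), np.int64(-5), np.int64(-24)), (np.int64(10), np.int64(0), np.int64(-27)), (np.int64(10), np.int64(4), np.int64(-27)), (np.int64(-45), np.int64(28), np.int64(131))] [12 13 13]
228 [(np.int64(35), np.int64(-7), np.int64(-104)), (np.int64(10), np.int64(-4), np.int64(-36)), (np.int
[... 4016 characters left out ...]
12)), (np.int64(27), np.int64(-25), np.int64(-111)), (np.int64(26), np.int64(-24), np.int64(-110))]
276 [(np.int64(8), np.int64(-48), np.int64(-85)), (np.int64(2), np.int64(-47), np.int64(-74)), (np.int64(-4), np.int64(-46), np.int64(-65)), (np.int64(-223), np.int64(-171), np.int64(316)), (np.int64(-224), np.int64(-162), np.int64(317))]
288 [(np.int64(3), np.int64(-49), np.int64(-86)), (np.int64(-4), np.int64(-47), np.int64(-75)), (np.int64(-9), np.int64(-46), np.int64(-66)), (np.int64(-250), np.int64(-174), np.int64(317)), (np.int64(-252), np.int64(-164), np.int64(319))]<stdin>:7: RuntimeWarning: invalid value encountered in cast
<stdin>:10: RuntimeWarning: invalid value encountered in cast
```

```bash
python3 - <<'E' 2>/dev/null
from h import *
c=get_calibration("wrist"); H=np.array(c["hand_eye"]);K=np.array(c["intrinsics"])
d=np.load("w2.npz")["d"]; T=cloud((K,H[:3,:3],H[:3,3]),d)*1000
for v in range(219,230): print(v,T[v,236].round(0),T[v,405].round(0))
for v in (222,224,226): 
    r=ray((K,H[:3,:3],H[:3,3]),236,v); o=H[:3,3]; k=(.0095-o[0])/r[0]; print(v,"z at x=9.5:",((o+k*r)*1000).round(1))
print([ (n,getattr(robot,n)) for n in dir(robot) if not n.startswith('_')])
E
```

```text
219 [-108. -164.  328.] [-108.  161.  328.]
220 [-110. -164.  328.] [-111.  162.  330.]
221 [-112. -164.  328.] [-113.  162.  329.]
222 [-115. -165.  329.] [-114.  161.  327.]
223 [-116. -164.  325.] [-117.  162.  329.]
224 [ 10. -50. -29.] [ 10.  49. -29.]
225 [ 10. -50. -31.] [ 10.  49. -31.]
226 [ 10. -49. -33.] [ 10.  48. -32.]
227 [ 10. -49. -34.] [ 10.  48. -35.]
228 [ 10. -49. -35.] [  9.  48. -34.]
229 [  9. -49. -36.] [  9.  47. -35.]
222 z at x=9.5: [  9.5 -51.8 -24.5]
224 z at x=9.5: [  9.5 -50.8 -28.1]
226 z at x=9.5: [  9.5 -49.8 -31.5]
[('IKError', <class 'cell.IKError'>), ('tcp_to_grasp', -0.0188)]
```

The wrist depth shows that the fingers really end about 27.5 mm above the reported TCP. They closed just above the sleeve, so I'll open, go down 2.7 cm and close again.

Call:
send_rows(
  targets=[
    {"translation":[0,0,0],"spin":0,"jaw":0.45},
    {"translation":[0,0,0],"spin":0,"jaw":0.45},
    {"translation":[0,0,0],"spin":0,"jaw":0.45},
    {"translation":[0,0,0],"spin":0,"jaw":0.45},
    {"translation":[0,0,0],"spin":0,"jaw":0.45},
  ],
)

```text
time: 5.55
tool_pos: [0.4731, 0.2339, 0.1321]
tool_rot: [3.141, 0.0, 0.027]
contact_force: [-1.2, 0.3, -0.1]
opening: 0.0362
grip_force: 0.0
```

Call:
send_rows(
  force=12,
  targets=[
    {"translation":[0,0,0.9],"spin":0,"jaw":0.45},
    {"translation":[0,0,1.8],"spin":0,"jaw":0.45},
    {"translation":[0.1,0,2.7],"spin":0,"jaw":0.45},
    {"translation":[0.1,0,2.7],"spin":0,"jaw":0.45},
    {"translation":[0.1,0,2.7],"spin":0,"jaw":0},
  ],
)

```text
time: 6.05
tool_pos: [0.474, 0.2339, 0.1047]
tool_rot: [3.141, 0.001, 0.027]
contact_force: [-0.1, -0.5, -0.2]
opening: 0.0371
grip_force: 0.0
```

Call:
send_rows(
  targets=[
    {"translation":[0,0,0],"spin":0,"jaw":0},
    {"translation":[0,0,0],"spin":0,"jaw":0},
    {"translation":[0,0,0],"spin":0,"jaw":0},
    {"translation":[0,0,0],"spin":0,"jaw":0},
    {"translation":[0,0,0],"spin":0,"jaw":0},
  ],
)

```text
time: 6.55
tool_pos: [0.4743, 0.2338, 0.1054]
tool_rot: [3.141, -0.0, 0.027]
contact_force: [0.0, -1.6, 1.2]
opening: 0.0126
grip_force: 12.0
```

Call:
send_rows(
  targets=[
    {"translation":[0.1,0,-1.1],"spin":0,"jaw":0},
    {"translation":[0.45,0,-2.2],"spin":0,"jaw":0},
    {"translation":[1.0,0,-3.2],"spin":0,"jaw":0},
    {"translation":[1.7,0,-4.1],"spin":0,"jaw":0},
    {"translation":[2.6,0,-4.8],"spin":0,"jaw":0},
  ],
)

```text
time: 7.05
tool_pos: [0.4996, 0.2346, 0.154]
tool_rot: [3.141, 0.002, 0.027]
contact_force: [-1.2, -0.4, -2.5]
opening: 0.0122
grip_force: 12.0
```

Call:
send_rows(
  targets=[
    {"translation":[0,0,0],"spin":0,"jaw":0},
    {"translation":[0,-0.5,0],"spin":0,"jaw":0},
    {"translation":[0,-1.5,0],"spin":0,"jaw":0},
    {"translation":[0,-2.5,0],"spin":0,"jaw":0},
    {"translation":[0,-3,0],"spin":0,"jaw":0},
  ],
)

```text
time: 7.55
tool_pos: [0.4997, 0.2652, 0.1544]
tool_rot: [-3.141, -0.002, 0.027]
contact_force: [-1.2, -2.0, 6.1]
opening: 0.0129
grip_force: 12.0
```

Call:
send_rows(
  targets=[
    {"translation":[0,-1.5,0],"spin":0,"jaw":0},
    {"translation":[0,-3,0],"spin":0,"jaw":0},
    {"translation":[0,-4.5,0],"spin":0,"jaw":0},
    {"translation":[0,-6,0],"spin":0,"jaw":0},
    {"translation":[0,-7,0],"spin":0,"jaw":0},
  ],
)

```text
time: 8.05
tool_pos: [0.4976, 0.3355, 0.1545]
tool_rot: [-3.141, -0.002, 0.028]
contact_force: [-1.3, -2.0, 7.0]
opening: 0.0126
grip_force: 12.0
```

Call:
send_rows(
  targets=[
    {"translation":[0,-1,0],"spin":0,"jaw":0},
    {"translation":[0,-1.8,0],"spin":0,"jaw":0},
    {"translation":[0,-2.3,0],"spin":0,"jaw":0},
    {"translation":[0,-2.4,0],"spin":0,"jaw":0},
    {"translation":[0,-2.4,0],"spin":0,"jaw":0},
  ],
)

```text
time: 8.55
tool_pos: [0.4968, 0.3579, 0.1544]
tool_rot: [3.14, -0.001, 0.027]
contact_force: [-3.4, -5.6, 6.9]
opening: 0.0125
grip_force: 12.0
```

Call:
send_rows(
  targets=[
    {"translation":[0,0,0],"spin":0,"jaw":0},
    {"translation":[0,-0.1,0],"spin":0,"jaw":0},
    {"translation":[0,-0.2,0],"spin":0,"jaw":0},
    {"translation":[0,-0.2,0],"spin":0,"jaw":0},
    {"translation":[0,-0.2,0],"spin":0,"jaw":0},
  ],
)

```text
time: 9.05
tool_pos: [0.4967, 0.358, 0.1543]
tool_rot: [3.137, -0.0, 0.027]
contact_force: [-2.7, -10.4, 7.6]
opening: 0.0127
grip_force: 12.0
```

Call:
send_rows(
  targets=[
    {"translation":[-0.9,0.1,0.7],"spin":0,"jaw":0},
    {"translation":[-1.6,0.2,1.6],"spin":0,"jaw":0},
    {"translation":[-2.15,0.2,2.6],"spin":0,"jaw":0},
    {"translation":[-2.5,0.2,3.7],"spin":0,"jaw":0},
    {"translation":[-2.6,0.2,4.8],"spin":0,"jaw":0},
  ],
)

```text
time: 9.55
tool_pos: [0.4709, 0.3572, 0.1048]
tool_rot: [3.14, -0.001, 0.027]
contact_force: [-0.8, -6.6, 20.0]
opening: 0.0125
grip_force: 12.0
```

Call:
send_rows(
  targets=[
    {"translation":[0,0,0],"spin":0,"jaw":0},
    {"translation":[0,0,0],"spin":0,"jaw":0},
    {"translation":[0,0,0],"spin":0,"jaw":0.3},
    {"translation":[0,0,0],"spin":0,"jaw":0.4},
    {"translation":[0,0,0],"spin":0,"jaw":0.45},
  ],
)

```text
time: 10.05
tool_pos: [0.4705, 0.3584, 0.1049]
tool_rot: [-3.141, 0.0, 0.027]
contact_force: [0.0, -0.0, 0.4]
opening: 0.0317
grip_force: 0.0
```

Call:
send_rows(
  targets=[
    {"translation":[0,0,-2],"spin":0,"jaw":0.6},
    {"translation":[0,0,-6],"spin":0,"jaw":1},
    {"translation":[0,0,-10],"spin":0,"jaw":1},
    {"translation":[0,0,-14],"spin":0,"jaw":1},
    {"translation":[0,0,-17],"spin":0,"jaw":1},
  ],
)

```text
time: 10.55
tool_pos: [0.4709, 0.3585, 0.2781]
tool_rot: [-3.14, -0.003, 0.028]
contact_force: [1.0, 0.1, 0.2]
opening: 0.0719
grip_force: 0.0
```

Call:
send_rows(
  targets=[
    {"translation":[1,4,0],"spin":-8,"jaw":1},
    {"translation":[2,8,0],"spin":-16,"jaw":1},
    {"translation":[3,11,0],"spin":-24,"jaw":1},
    {"translation":[3.5,12,0],"spin":-32,"jaw":1},
    {"translation":[3.5,12,0],"spin":-40,"jaw":1},
  ],
)

```text
time: 11.05
tool_pos: [0.5098, 0.2374, 0.2752]
tool_rot: [3.141, -0.0, 0.729]
contact_force: [-0.1, 0.6, -0.7]
opening: 0.0917
grip_force: 0.0
```

Call:
send_rows(
  targets=[
    {"translation":[0,0,0],"spin":-8,"jaw":1},
    {"translation":[0,0,0],"spin":-16,"jaw":1},
    {"translation":[0,0,0],"spin":-24,"jaw":1},
    {"translation":[0,0,0],"spin":-32,"jaw":1},
    {"translation":[0,0,0],"spin":-40,"jaw":1},
  ],
)

```text
time: 11.55
tool_pos: [0.5089, 0.2393, 0.2751]
tool_rot: [-3.142, -0.0, 1.429]
contact_force: [0.6, -0.1, -0.3]
opening: 0.0921
grip_force: 0.0
```

Call:
send_rows(
  targets=[
    {"translation":[0,0,0],"spin":-8,"jaw":1},
    {"translation":[0,0,0],"spin":-10,"jaw":1},
    {"translation":[0,0,0],"spin":-10,"jaw":1},
    {"translation":[0,0,0],"spin":-10,"jaw":1},
    {"translation":[0,0,0],"spin":-10,"jaw":1},
  ],
)

```text
time: 12.05
tool_pos: [0.509, 0.239, 0.2751]
tool_rot: [3.142, -0.0, 1.597]
contact_force: [0.2, 0.3, -0.1]
opening: 0.0915
grip_force: 0.0
```

```bash
cat >> h.py <<'E'
def shot(n):
    s=monitor.observe(); C=cam("wrist",s); p,d=read_camera("wrist"); s2=monitor.observe(); print("drift mm",((s2["tool_pos"]-s["tool_pos"])*1000).round(1)); P=cloud(C,d); np.savez(n,p=p,d=d,P=P); return p,d,P
def rect(P,zl,zh,xr,yr,k=0):
    m=((P[...,2]>zl)&(P[...,2]<zh)&(P[...,0]>xr[0])&(P[...,0]<xr[1])&(P[...,1]>yr[0])&(P[...,1]<yr[1])).astype(np.uint8)
    nn,L,st,_=cv2.connectedComponentsWithStats(m); 
    if nn<2: print("none"); return None
    Q=P[L==1+np.argmax(st[1:,4])] if not k else P[m>0]
    r=cv2.minAreaRect((Q[:,:2]*1000).astype(np.float32)); print(len(Q),np.round(r[0],1),np.round(r[1],1),round(r[2],2),np.percentile(Q[:,2],[5,50,95]).round(3)); return Q
E
python3 - <<'E'
from h import *
to(*carr(0,-.085),.274,1.5974)
p,d,P=shot("w3")
print("lid");rect(P,.135,.148,(.48,.58),(.095,.205))
print("plates");rect(P,.166,.18,(.49,.57),(.19,.23));rect(P,.166,.18,(.49,.57),(.07,.1))
print("sleeve");Q=rect(P,.14,.2,(.43,.49),(.3,.42))
save("w3",cv2.resize(p,(640,400)))
E
```

```text
pos [0.509  0.239  0.2751] yaw 1.5971 shift cm [-8.99  2.22  0.11] spin -0.02 F [ 0.2  0.3 -0.1] open 0.0915 t 12.05
drift mm [ 0. -0. -0.]
lid
1320 [532.9 180.6] [59.  38.4] 1.36 [0.138 0.14  0.142]
plates
365 [531.3 211.5] [43.   8.5] 1.3 [0.168 0.174 0.175]
none
sleeve
613 [467.1 357.4] [46.1 12.7] 1.41 [0.154 0.158 0.16 ]
```

View pics/w3.png

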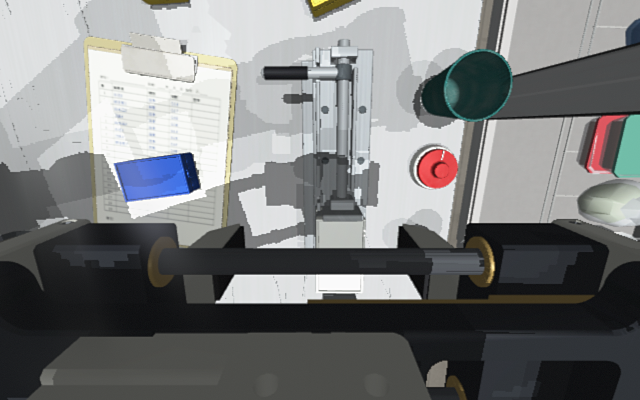

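The picture shows the bolt drawn, with the handle lying level toward the rear notch at (285,73), its top at z 0.158. Next I'll go over the top tin.

Call:
send_rows(
  force=20,
  targets=[
    {"translation":[-4,1,0],"spin":0,"jaw":1},
    {"translation":[-8,2,0],"spin":0,"jaw":1},
    {"translation":[-9,2.3,3],"spin":0,"jaw":1},
    {"translation":[-9,2.3,6],"spin":0,"jaw":1},
    {"translation":[-9,2.3,8],"spin":0,"jaw":1},
  ],
)

```text
time: 12.6
tool_pos: [0.5338, 0.1487, 0.1932]
tool_rot: [-3.14, 0.0, 1.596]
contact_force: [-0.4, 0.7, -0.0]
opening: 0.0916
grip_force: 0.0
```

Call:
send_rows(
  targets=[
    {"translation":[0,0,2],"spin":0,"jaw":1},
    {"translation":[0,0,4],"spin":0,"jaw":1},
    {"translation":[0,0,4],"spin":0,"jaw":1},
    {"translation":[0,0,4],"spin":0,"jaw":1},
    {"translation":[0,0,4],"spin":0,"jaw":1},
  ],
)

```text
time: 13.1
tool_pos: [0.5352, 0.1497, 0.1565]
tool_rot: [3.139, -0.0, 1.598]
contact_force: [-0.6, -0.5, -0.1]
opening: 0.0918
grip_force: 0.0
```

Run:
```python
from h import *
to(*carr(0,-.085),.080,1.5974)
p,d,P=shot("w4")
c=get_calibration("wrist"); H=np.array(c["hand_eye"]);T=cloud((np.array(c["intrinsics"]),H[:3,:3],H[:3,3]),d)
print("lid"); Q=rect(P,.135,.148,(.48,.58),(.095,.205)); print("lid in tool y:",((T[(P[...,2]>.135)&(P[...,2]<.148)&(abs(P[...,0]-.53)<.05)&(P[...,1]<.2)][:,1]*1000)).min(),((T[(P[...,2]>.135)&(P[...,2]<.148)&(abs(P[...,0]-.53)<.05)&(P[...,1]<.2)][:,1]*1000)).max())
```

```text
pos [0.5352 0.1497 0.1565] yaw 1.5978 shift cm [ 0.   -0.18  7.65] spin 0.02 F [-0.6 -0.5 -0.1] open 0.0918 t 13.1
drift mm [-0. -0.  0.]
lid
7867 [533.3 162.8] [60.2 75.6] 1.38 [0.139 0.14  0.143]
lid in tool y: -31.850619180085623 28.496691206534578
```

Call:
send_rows(
  force=20,
  targets=[
    {"translation":[0,-0.2,2],"spin":0,"jaw":1},
    {"translation":[0,-0.2,4],"spin":0,"jaw":1},
    {"translation":[0,-0.2,6],"spin":0,"jaw":1},
    {"translation":[0,-0.2,7.6],"spin":0,"jaw":1},
    {"translation":[0,-0.2,7.6],"spin":0,"jaw":0.8},
  ],
)

```text
time: 13.65
tool_pos: [0.5315, 0.1494, 0.0781]
tool_rot: [-3.139, 0.0, 1.598]
contact_force: [0.2, 0.2, 0.3]
opening: 0.0874
grip_force: 0.0
```

Call:
send_rows(
  targets=[
    {"translation":[0,0,0],"spin":0,"jaw":0.6},
    {"translation":[0,0,0],"spin":0,"jaw":0.5},
    {"translation":[0,0,0],"spin":0,"jaw":0.5},
    {"translation":[0,0,0],"spin":0,"jaw":0.5},
    {"translation":[0,0,0],"spin":0,"jaw":0.5},
  ],
)

```text
time: 14.15
tool_pos: [0.5332, 0.1496, 0.0802]
tool_rot: [3.139, -0.0, 1.598]
contact_force: [1.7, 0.8, 4.7]
opening: 0.0601
grip_force: 19.9
```

Call:
send_rows(
  targets=[
    {"translation":[0,0,-0.8],"spin":0,"jaw":0.5},
    {"translation":[0,0,-2.5],"spin":0,"jaw":0.5},
    {"translation":[0,0,-5],"spin":0,"jaw":0.5},
    {"translation":[0,0,-8],"spin":0,"jaw":0.5},
    {"translation":[0,0,-10],"spin":0,"jaw":0.5},
  ],
)

```text
time: 14.65
tool_pos: [0.5324, 0.1495, 0.181]
tool_rot: [3.141, 0.0, 1.598]
contact_force: [0.5, 0.3, -2.5]
opening: 0.0597
grip_force: 19.9
```

Call:
send_rows(
  targets=[
    {"translation":[-2,0,0],"spin":0,"jaw":0.5},
    {"translation":[-6,-0.2,0],"spin":0,"jaw":0.5},
    {"translation":[-10.5,-0.5,0],"spin":0,"jaw":0.5},
    {"translation":[-15,-0.8,0],"spin":0,"jaw":0.5},
    {"translation":[-19.5,-1,0],"spin":0,"jaw":0.5},
  ],
)

```text
time: 15.15
tool_pos: [0.5267, -0.0471, 0.1791]
tool_rot: [-3.14, -0.0, 1.598]
contact_force: [-0.1, 0.2, -1.2]
opening: 0.0602
grip_force: 19.9
```

Call:
send_rows(
  targets=[
    {"translation":[-4.5,-0.2,0],"spin":0,"jaw":0.5},
    {"translation":[-9,-0.5,0],"spin":0,"jaw":0.5},
    {"translation":[-13.5,-0.7,0],"spin":0,"jaw":0.5},
    {"translation":[-18,-0.9,0],"spin":0,"jaw":0.5},
    {"translation":[-21,-1,0],"spin":0,"jaw":0.5},
  ],
)

```text
time: 15.65
tool_pos: [0.5224, -0.2587, 0.1789]
tool_rot: [-3.14, -0.0, 1.596]
contact_force: [0.6, 0.7, -2.0]
opening: 0.0599
grip_force: 19.9
```

Call:
send_rows(
  targets=[
    {"translation":[-2.5,0,1],"spin":0,"jaw":0.5},
    {"translation":[-4.5,0,4],"spin":0,"jaw":0.5},
    {"translation":[-4.5,0,8],"spin":0,"jaw":0.5},
    {"translation":[-4.5,0,11],"spin":0,"jaw":0.5},
    {"translation":[-4.5,0,13],"spin":0,"jaw":0.5},
  ],
)

```text
time: 16.15
tool_pos: [0.5228, -0.2999, 0.0463]
tool_rot: [-3.137, -0.003, 1.597]
contact_force: [-0.6, 0.4, -2.1]
opening: 0.0603
grip_force: 19.9
```

Run:
```python
from h import *
to(.525,-.300,-.0125,1.5974)
p,d=read_camera("top"); P=cloud(cam("top"),d)
print("tray pts"); rect(P,.012,.03,(.38,.75),(-.46,.02),1)
print("middle lid"); Q=rect(P,.09,.115,(.48,.58),(.095,.205))
to(.525,-.300,-.0125,1.5974)
```

```text
pos [ 0.5228 -0.2999  0.0463] yaw 1.5973 shift cm [-0.03  0.24  5.88] spin -0.0 F [-0.6  0.4 -2.1] open 0.0603 t 16.15
tray pts
656 [ 656.8 -159.1] [195.9 433.4] 34.05 [0.012 0.017 0.022]
middle lid
681 [533.8 147.7] [ 62.1 100.9] 0.7 [0.092 0.096 0.101]
pos [ 0.5216 -0.2989  0.0436] yaw 1.5974 shift cm [-0.15  0.38  5.61] spin -0.0 F [-0.2  1.7 -5.4] open 0.0599 t 16.2
```

Call:
send_rows(
  targets=[
    {"translation":[0,0.2,2],"spin":0,"jaw":0.5},
    {"translation":[0,0.2,4],"spin":0,"jaw":0.5},
    {"translation":[0,0.2,5.5],"spin":0,"jaw":0.5},
    {"translation":[0,0.2,6.1],"spin":0,"jaw":0.5},
    {"translation":[0,0.2,6.3],"spin":0,"jaw":0.5},
  ],
)

```text
time: 16.7
tool_pos: [0.5264, -0.3006, -0.0139]
tool_rot: [-3.141, -0.001, 1.598]
contact_force: [-1.9, 1.3, 2.5]
opening: 0.0601
grip_force: 19.9
```

Call:
send_rows(
  targets=[
    {"translation":[0,0,0],"spin":0,"jaw":0.5},
    {"translation":[0,0,0],"spin":0,"jaw":0.5},
    {"translation":[0,0,0.1],"spin":0,"jaw":0.5},
    {"translation":[0,0,0.1],"spin":0,"jaw":0.5},
    {"translation":[0,0,0.1],"spin":0,"jaw":0.5},
  ],
)

```text
time: 17.2
tool_pos: [0.5272, -0.3013, -0.0139]
tool_rot: [3.14, 0.001, 1.598]
contact_force: [-0.3, -0.1, 3.7]
opening: 0.0599
grip_force: 19.9
```

Call:
send_rows(
  targets=[
    {"translation":[0,0,0],"spin":0,"jaw":0.8},
    {"translation":[0,0,0],"spin":0,"jaw":1},
    {"translation":[0,0,0],"spin":0,"jaw":1},
    {"translation":[0,0,0],"spin":0,"jaw":1},
    {"translation":[0,0,0],"spin":0,"jaw":1},
  ],
)

```text
time: 17.7
tool_pos: [0.5266, -0.3008, -0.0149]
tool_rot: [-3.141, -0.0, 1.598]
contact_force: [0.2, -0.2, 0.4]
opening: 0.0908
grip_force: 0.0
```

Call:
send_rows(
  targets=[
    {"translation":[0,0,-3],"spin":0,"jaw":1},
    {"translation":[0,0,-7.5],"spin":0,"jaw":1},
    {"translation":[0,0,-12],"spin":0,"jaw":1},
    {"translation":[0,0,-16.5],"spin":0,"jaw":1},
    {"translation":[0,0,-20.5],"spin":0,"jaw":1},
  ],
)

```text
time: 18.2
tool_pos: [0.5267, -0.3008, 0.1927]
tool_rot: [3.14, 0.001, 1.598]
contact_force: [0.2, -1.5, 0.1]
opening: 0.0922
grip_force: 0.0
```

Call:
send_rows(
  targets=[
    {"translation":[4.5,0.2,0],"spin":0,"jaw":1},
    {"translation":[9,0.4,0],"spin":0,"jaw":1},
    {"translation":[13.5,0.6,0],"spin":0,"jaw":1},
    {"translation":[18,0.8,0],"spin":0,"jaw":1},
    {"translation":[22.5,0.9,0],"spin":0,"jaw":1},
  ],
)

```text
time: 18.7
tool_pos: [0.5292, -0.074, 0.1903]
tool_rot: [3.141, 0.0, 1.598]
contact_force: [0.5, -0.3, 0.7]
opening: 0.0919
grip_force: 0.0
```

Call:
send_rows(
  targets=[
    {"translation":[4.5,0.2,0],"spin":0,"jaw":1},
    {"translation":[9,0.4,0],"spin":0,"jaw":1},
    {"translation":[13.5,0.6,0],"spin":0,"jaw":1},
    {"translation":[18,0.8,0],"spin":0,"jaw":1},
    {"translation":[22.5,0.8,0],"spin":0,"jaw":1},
  ],
)

```text
time: 19.2
tool_pos: [0.5312, 0.1513, 0.1902]
tool_rot: [3.141, 0.0, 1.598]
contact_force: [0.9, -1.0, -0.5]
opening: 0.0918
grip_force: 0.0
```

Call:
send_rows(
  targets=[
    {"translation":[0,0,0],"spin":0,"jaw":1},
    {"translation":[0,0,2],"spin":0,"jaw":1},
    {"translation":[0,0,4],"spin":0,"jaw":1},
    {"translation":[0,0,4],"spin":0,"jaw":1},
    {"translation":[0,0,4],"spin":0,"jaw":1},
  ],
)

```text
time: 19.7
tool_pos: [0.5315, 0.1489, 0.1504]
tool_rot: [-3.141, 0.0, 1.597]
contact_force: [-0.1, 0.7, 1.0]
opening: 0.0917
grip_force: 0.0
```

Run:
```python
from h import *
to(*carr(0,-.085),.038,1.5974)
p,d,P=shot("w5"); print("mid lid"); Q=rect(P,.09,.105,(.48,.58),(.095,.205),1)
p,d=read_camera("top"); P=cloud(cam("top"),d); print("top tin on tray"); rect(P,.038,.06,(.45,.62),(-.40,-.2))
m=(P[...,2]>.013)&(P[...,2]<.03)
for n,xr,yr in(("near",(.38,.45),(-.38,-.06)),("far",(.68,.75),(-.38,-.06)),("right",(.46,.68),(-.46,-.37)),("left",(.46,.68),(-.06,.0))):
    Q=P[m&(P[...,0]>xr[0])&(P[...,0]<xr[1])&(P[...,1]>yr[0])&(P[...,1]<yr[1])]; print(n,len(Q),Q.mean(0).round(3),Q.min(0).round(3),Q.max(0).round(3))
```

```text
pos [0.5315 0.1489 0.1504] yaw 1.5973 shift cm [ 0.08  0.21 11.24] spin -0.0 F [-0.1  0.7  1. ] open 0.0917 t 19.7
drift mm [0.5 0.1 0.6]
mid lid
6943 [533.2 153.9] [60.1 92.8] 2.02 [0.096 0.097 0.1  ]
top tin on tray
655 [ 526.7 -303.2] [ 60.5 103.3] 0.99 [0.04  0.045 0.05 ]
near 314 [ 0.427 -0.219  0.017] [ 0.416 -0.38   0.013] [ 0.441 -0.06   0.026]
far 338 [ 0.706 -0.221  0.017] [ 0.689 -0.38   0.013] [ 0.72  -0.062  0.026]
right 257 [ 0.567 -0.402  0.017] [ 0.46  -0.412  0.013] [ 0.68  -0.386  0.027]
left 203 [ 0.57  -0.032  0.017] [ 0.461 -0.043  0.013] [ 0.68  -0.023  0.024]
```

Call:
send_rows(
  targets=[
    {"translation":[0.1,0.2,3],"spin":0,"jaw":1},
    {"translation":[0.1,0.2,6],"spin":0,"jaw":1},
    {"translation":[0.1,0.2,9],"spin":0,"jaw":1},
    {"translation":[0.1,0.2,11.2],"spin":0,"jaw":1},
    {"translation":[0.1,0.2,11.2],"spin":0,"jaw":1},
  ],
)

```text
time: 20.3
tool_pos: [0.532, 0.15, 0.0363]
tool_rot: [-3.137, 0.001, 1.598]
contact_force: [0.0, 0.2, -0.0]
opening: 0.092
grip_force: 0.0
```

Call:
send_rows(
  targets=[
    {"translation":[0,0,0],"spin":0,"jaw":0.8},
    {"translation":[0,0,0],"spin":0,"jaw":0.6},
    {"translation":[0,0,0],"spin":0,"jaw":0.5},
    {"translation":[0,0,0],"spin":0,"jaw":0.5},
    {"translation":[0,0,0],"spin":0,"jaw":0.5},
  ],
)

```text
time: 20.8
tool_pos: [0.5342, 0.1506, 0.0391]
tool_rot: [3.139, -0.0, 1.598]
contact_force: [0.4, 0.7, 3.8]
opening: 0.0596
grip_force: 20.0
```

Call:
send_rows(
  targets=[
    {"translation":[0,0,-0.6],"spin":0,"jaw":0.5},
    {"translation":[0,0,-2],"spin":0,"jaw":0.5},
    {"translation":[0,0,-5],"spin":0,"jaw":0.5},
    {"translation":[0,0,-9],"spin":0,"jaw":0.5},
    {"translation":[0,0,-12.5],"spin":0,"jaw":0.5},
  ],
)

```text
time: 21.3
tool_pos: [0.533, 0.1505, 0.1648]
tool_rot: [-3.141, 0.0, 1.598]
contact_force: [0.8, -0.7, -2.3]
opening: 0.0598
grip_force: 20.0
```

Call:
send_rows(
  targets=[
    {"translation":[0,0,-1.5],"spin":0,"jaw":0.5},
    {"translation":[-2.5,-0.1,-1.5],"spin":0,"jaw":0.5},
    {"translation":[-7,-0.3,-1.5],"spin":0,"jaw":0.5},
    {"translation":[-11.5,-0.5,-1.5],"spin":0,"jaw":0.5},
    {"translation":[-16,-0.7,-1.5],"spin":0,"jaw":0.5},
  ],
)

```text
time: 21.8
tool_pos: [0.53, -0.0109, 0.1783]
tool_rot: [-3.141, 0.0, 1.599]
contact_force: [0.4, -0.7, -2.4]
opening: 0.0597
grip_force: 20.0
```

Call:
send_rows(
  targets=[
    {"translation":[-4.5,-0.2,0],"spin":0,"jaw":0.5},
    {"translation":[-9,-0.4,1],"spin":0,"jaw":0.5},
    {"translation":[-12,-0.4,4.5],"spin":0,"jaw":0.5},
    {"translation":[-12,-0.4,8.5],"spin":0,"jaw":0.5},
    {"translation":[-12,-0.4,12],"spin":0,"jaw":0.5},
  ],
)

```text
time: 22.3
tool_pos: [0.5291, -0.1307, 0.0566]
tool_rot: [-3.141, -0.0, 1.595]
contact_force: [-0.4, 0.5, -2.8]
opening: 0.0601
grip_force: 20.0
```

Call:
send_rows(
  targets=[
    {"translation":[0,0,3],"spin":0,"jaw":0.5},
    {"translation":[0,0,5],"spin":0,"jaw":0.5},
    {"translation":[0,0,6.3],"spin":0,"jaw":0.5},
    {"translation":[0,0,6.3],"spin":0,"jaw":0.5},
    {"translation":[0,0,6.3],"spin":0,"jaw":0.5},
  ],
)

```text
time: 22.8
tool_pos: [0.5305, -0.1298, -0.0041]
tool_rot: [3.141, 0.0, 1.598]
contact_force: [-0.4, 0.4, -1.5]
opening: 0.0599
grip_force: 20.0
```

Call:
send_rows(
  targets=[
    {"translation":[0,0,0.3],"spin":0,"jaw":0.5},
    {"translation":[0,0,0.6],"spin":0,"jaw":0.5},
    {"translation":[0,0,0.8],"spin":0,"jaw":0.5},
    {"translation":[0,0,0.8],"spin":0,"jaw":0.5},
    {"translation":[0,0,0.8],"spin":0,"jaw":0.5},
  ],
)

```text
time: 23.3
tool_pos: [0.5304, -0.1299, -0.0122]
tool_rot: [3.141, 0.001, 1.598]
contact_force: [0.1, 0.9, 3.4]
opening: 0.06
grip_force: 20.0
```

Call:
send_rows(
  targets=[
    {"translation":[0,0,0],"spin":0,"jaw":0.8},
    {"translation":[0,0,0],"spin":0,"jaw":1},
    {"translation":[0,0,0],"spin":0,"jaw":1},
    {"translation":[0,0,0],"spin":0,"jaw":1},
    {"translation":[0,0,0],"spin":0,"jaw":1},
  ],
)

```text
time: 23.8
tool_pos: [0.5299, -0.1297, -0.0129]
tool_rot: [-3.142, 0.0, 1.598]
contact_force: [-0.4, -0.7, 0.7]
opening: 0.0907
grip_force: 0.0
```

Call:
send_rows(
  targets=[
    {"translation":[0,0,-3],"spin":0,"jaw":1},
    {"translation":[0,0,-7],"spin":0,"jaw":1},
    {"translation":[0,0,-11],"spin":0,"jaw":1},
    {"translation":[-2,-0.1,-12],"spin":0,"jaw":1},
    {"translation":[-6,-0.3,-12],"spin":0,"jaw":1},
  ],
)

```text
time: 24.3
tool_pos: [0.5301, -0.1889, 0.1101]
tool_rot: [3.137, 0.002, 1.602]
contact_force: [0.5, 0.0, -0.1]
opening: 0.0915
grip_force: 0.0
```

Call:
send_rows(
  targets=[
    {"translation":[-4,-0.2,0],"spin":0,"jaw":1},
    {"translation":[-8,-0.4,0],"spin":0,"jaw":1},
    {"translation":[-11.1,-0.5,1],"spin":0,"jaw":1},
    {"translation":[-11.1,-0.5,1.5],"spin":0,"jaw":1},
    {"translation":[-11.1,-0.5,1.5],"spin":0,"jaw":1},
  ],
)

```text
time: 24.8
tool_pos: [0.5257, -0.3007, 0.0909]
tool_rot: [-3.14, -0.002, 1.596]
contact_force: [-0.7, 0.6, -0.0]
opening: 0.0918
grip_force: 0.0
```

Run:
```python
from h import *
to(.5267,-.3010,-.0125,1.5974)
p,d,P=shot("w6"); print("top tin lid (wrist)"); rect(P,.038,.06,(.45,.62),(-.40,-.2),1)
print("mid (wrist)"); rect(P,.038,.06,(.45,.62),(-.195,-.06),1)
p,d=read_camera("top"); P=cloud(cam("top"),d); print("mid lid (top)"); rect(P,.038,.06,(.45,.62),(-.20,-.05))
print("bottom lid (top)"); rect(P,.047,.07,(.48,.58),(.095,.205))
```

```text
pos [ 0.5257 -0.3007  0.0909] yaw 1.5963 shift cm [-0.05  0.12 10.34] spin -0.06 F [-0.7  0.6 -0. ] open 0.0918 t 24.8
drift mm [0.4 0.6 0.6]
top tin lid (wrist)
7060 [ 525.9 -294.3] [60.2 88.1] 1.15 [0.045 0.046 0.048]
mid (wrist)
4753 [ 530.3 -164.1] [60.  38.4] 1.88 [0.044 0.046 0.049]
mid lid (top)
45 [ 554.2 -172.3] [36.9 17. ] 52.9 [0.041 0.045 0.049]
bottom lid (top)
632 [533.5 146.4] [ 60.3 101.2] 1.18 [0.048 0.053 0.058]
```

Call:
send_rows(
  targets=[
    {"translation":[0,0.1,3],"spin":0,"jaw":1},
    {"translation":[-0.1,0.1,6],"spin":0,"jaw":1},
    {"translation":[-0.1,0.1,9],"spin":0,"jaw":1},
    {"translation":[-0.1,0.1,10.4],"spin":0,"jaw":1},
    {"translation":[-0.1,0.1,10.4],"spin":0,"jaw":1},
  ],
)

```text
time: 25.4
tool_pos: [0.5269, -0.3001, -0.0132]
tool_rot: [-3.139, -0.002, 1.599]
contact_force: [0.3, 0.9, -0.2]
opening: 0.0918
grip_force: 0.0
```

Call:
send_rows(
  targets=[
    {"translation":[0,0,0],"spin":0,"jaw":0.8},
    {"translation":[0,0,0],"spin":0,"jaw":0.6},
    {"translation":[0,0,0],"spin":0,"jaw":0.5},
    {"translation":[0,0,0],"spin":0,"jaw":0.5},
    {"translation":[0,0,0],"spin":0,"jaw":0.5},
  ],
)

```text
time: 25.9
tool_pos: [0.5279, -0.3021, -0.011]
tool_rot: [3.141, 0.001, 1.598]
contact_force: [-0.5, 0.2, 4.1]
opening: 0.06
grip_force: 20.0
```

Call:
send_rows(
  targets=[
    {"translation":[0,0,-2],"spin":0,"jaw":0.5},
    {"translation":[0,0,-6],"spin":0,"jaw":0.5},
    {"translation":[0,0,-10.5],"spin":0,"jaw":0.5},
    {"translation":[0,0,-15],"spin":0,"jaw":0.5},
    {"translation":[0,0,-19.5],"spin":0,"jaw":0.5},
  ],
)

```text
time: 26.4
tool_pos: [0.5271, -0.3015, 0.1847]
tool_rot: [-3.141, -0.001, 1.598]
contact_force: [0.7, -0.5, -3.1]
opening: 0.0601
grip_force: 20.0
```

Call:
send_rows(
  targets=[
    {"translation":[4.5,0.2,0],"spin":0,"jaw":0.5},
    {"translation":[9,0.4,0],"spin":0,"jaw":0.5},
    {"translation":[13.5,0.6,0],"spin":0,"jaw":0.5},
    {"translation":[18,0.8,0],"spin":0,"jaw":0.5},
    {"translation":[22.5,0.9,0],"spin":0,"jaw":0.5},
  ],
)

```text
time: 26.9
tool_pos: [0.53, -0.0749, 0.183]
tool_rot: [-3.141, -0.0, 1.597]
contact_force: [-0.6, 0.5, -2.3]
opening: 0.0597
grip_force: 20.0
```

Call:
send_rows(
  targets=[
    {"translation":[4.5,0.2,0],"spin":0,"jaw":0.5},
    {"translation":[9,0.4,0],"spin":0,"jaw":0.5},
    {"translation":[13.5,0.6,0],"spin":0,"jaw":0.5},
    {"translation":[18,0.8,0],"spin":0,"jaw":0.5},
    {"translation":[22.5,0.9,0],"spin":0,"jaw":0.5},
  ],
)

```text
time: 27.4
tool_pos: [0.5329, 0.1503, 0.183]
tool_rot: [-3.141, 0.0, 1.598]
contact_force: [0.5, -0.5, -2.3]
opening: 0.0601
grip_force: 20.0
```

Call:
send_rows(
  targets=[
    {"translation":[0,0,0],"spin":0,"jaw":0.5},
    {"translation":[0,0,0],"spin":0,"jaw":0.5},
    {"translation":[0,0,0],"spin":0,"jaw":0.5},
    {"translation":[0,0,0],"spin":0,"jaw":0.5},
    {"translation":[0,0,0],"spin":0,"jaw":0.5},
  ],
)

```text
time: 27.9
tool_pos: [0.5336, 0.1473, 0.1832]
tool_rot: [-3.142, 0.0, 1.596]
contact_force: [0.4, -1.1, -2.2]
opening: 0.0597
grip_force: 20.0
```

Run:
```python
from h import *
to(.5335,.1492,.0395,1.5974)
p,d,P=shot("w7"); print("held lid"); rect(P,.225,.265,(.48,.58),(.08,.22),1)
print("plate"); rect(P,.166,.18,(.49,.57),(.19,.23),1)
p,d=read_camera("top"); P=cloud(cam("top"),d); print("mid lid (top)"); rect(P,.038,.06,(.45,.62),(-.20,-.05))
```

```text
pos [0.5336 0.1473 0.1832] yaw 1.596 shift cm [ 0.19 -0.   14.37] spin -0.08 F [ 0.4 -1.1 -2.2] open 0.0597 t 27.9
drift mm [0.  0.2 0. ]
held lid
15839 [532.  162.9] [94.3 73.3] 1.49 [0.236 0.24  0.245]
plate
801 [531.6 217. ] [43.5 19.9] 1.98 [0.173 0.174 0.176]
mid lid (top)
643 [ 528.9 -133. ] [ 60.4 101.7] 1.08 [0.04  0.045 0.05 ]
```

Call:
send_rows(
  targets=[
    {"translation":[0.1,0,3],"spin":0,"jaw":0.5},
    {"translation":[0.1,0,6.5],"spin":0,"jaw":0.5},
    {"translation":[0.1,0,10],"spin":0,"jaw":0.5},
    {"translation":[0.1,0,12.5],"spin":0,"jaw":0.5},
    {"translation":[0.1,0,12.9],"spin":0,"jaw":0.5},
  ],
)

```text
time: 28.5
tool_pos: [0.5313, 0.1488, 0.0512]
tool_rot: [-3.135, 0.001, 1.597]
contact_force: [0.3, 0.4, -1.4]
opening: 0.0602
grip_force: 20.0
```

Call:
send_rows(
  targets=[
    {"translation":[0,0,0],"spin":0,"jaw":0.5},
    {"translation":[0,0,0],"spin":0,"jaw":0.5},
    {"translation":[0,0,0],"spin":0,"jaw":0.5},
    {"translation":[0,0,0],"spin":0,"jaw":0.5},
    {"translation":[0,0,0],"spin":0,"jaw":0.5},
  ],
)

```text
time: 29.0
tool_pos: [0.5338, 0.1496, 0.055]
tool_rot: [3.14, -0.0, 1.598]
contact_force: [0.0, -0.7, -2.7]
opening: 0.0597
grip_force: 20.0
```

Now 1.2 cm more, then slowly to contact.

Call:
send_rows(
  targets=[
    {"translation":[0,0,0.4],"spin":0,"jaw":0.5},
    {"translation":[0,0,0.8],"spin":0,"jaw":0.5},
    {"translation":[0,0,1.2],"spin":0,"jaw":0.5},
    {"translation":[0,0,1.2],"spin":0,"jaw":0.5},
    {"translation":[0,0,1.2],"spin":0,"jaw":0.5},
  ],
)

```text
time: 29.5
tool_pos: [0.5333, 0.1495, 0.0419]
tool_rot: [-3.141, 0.0, 1.598]
contact_force: [0.3, -0.1, -2.2]
opening: 0.06
grip_force: 20.0
```

Call:
send_rows(
  targets=[
    {"translation":[0,0,0.1],"spin":0,"jaw":0.5},
    {"translation":[0,0,0.2],"spin":0,"jaw":0.5},
    {"translation":[0,0,0.3],"spin":0,"jaw":0.5},
    {"translation":[0,0,0.3],"spin":0,"jaw":0.5},
    {"translation":[0,0,0.3],"spin":0,"jaw":0.5},
  ],
)

```text
time: 30.0
tool_pos: [0.5336, 0.1495, 0.04]
tool_rot: [3.141, 0.0, 1.598]
contact_force: [-2.4, -0.1, 5.4]
opening: 0.0601
grip_force: 20.0
```

Call:
send_rows(
  targets=[
    {"translation":[0,0,0],"spin":0,"jaw":0.8},
    {"translation":[0,0,0],"spin":0,"jaw":1},
    {"translation":[0,0,0],"spin":0,"jaw":1},
    {"translation":[0,0,0],"spin":0,"jaw":1},
    {"translation":[0,0,0],"spin":0,"jaw":1},
  ],
)

```text
time: 30.5
tool_pos: [0.5334, 0.1495, 0.0391]
tool_rot: [-3.141, 0.0, 1.598]
contact_force: [0.6, -0.3, -0.2]
opening: 0.0909
grip_force: 0.0
```

Call:
send_rows(
  targets=[
    {"translation":[0,0,-3],"spin":0,"jaw":1},
    {"translation":[0,0,-7],"spin":0,"jaw":1},
    {"translation":[0,0,-11],"spin":0,"jaw":1},
    {"translation":[0,0,-15.5],"spin":0,"jaw":1},
    {"translation":[0,0,-20],"spin":0,"jaw":1},
  ],
)

```text
time: 31.0
tool_pos: [0.533, 0.1494, 0.2409]
tool_rot: [-3.141, 0.0, 1.598]
contact_force: [1.2, 0.3, -0.1]
opening: 0.0917
grip_force: 0.0
```

Call:
send_rows(
  targets=[
    {"translation":[-3,0,0],"spin":0,"jaw":1},
    {"translation":[-6,0,0],"spin":0,"jaw":1},
    {"translation":[-6,0,0],"spin":0,"jaw":1},
    {"translation":[-6,0,0],"spin":0,"jaw":1},
    {"translation":[-6,0,0],"spin":0,"jaw":1},
  ],
)

```text
time: 31.5
tool_pos: [0.5349, 0.0902, 0.2389]
tool_rot: [-3.141, -0.0, 1.598]
contact_force: [0.1, 0.3, -0.1]
opening: 0.0922
grip_force: 0.0
```

Run:
```python
from h import *
to(.5335,.1492,.0395,1.5974)
p,d,P=shot("w8"); print("lid"); Q=rect(P,.085,.115,(.48,.58),(.1,.2),1)
print("sleeve"); rect(P,.14,.2,(.43,.49),(.3,.42))
A=np.c_[Q[:,:2]-Q[:,:2].mean(0),np.ones(len(Q))]; print("tilt",np.linalg.lstsq(A,Q[:,2],rcond=None)[0].round(4))
save("w8",p)
```

```text
pos [0.5349 0.0902 0.2389] yaw 1.5982 shift cm [ 5.9   0.03 19.95] spin 0.04 F [ 0.1  0.3 -0.1] open 0.0922 t 31.5
drift mm [-0.   0.2 -0. ]
lid
4820 [531.9 149.9] [60.  99.1] 1.29 [0.096 0.097 0.1  ]
sleeve
none
tilt [-0.0003  0.0004  0.0972]
```

View pics/w8.png

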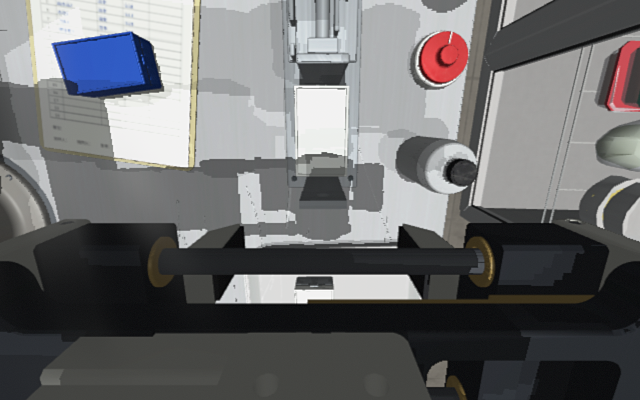

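The picture shows the top tin's lid flat and square in the carrier at (320,130). Its height is 0.097 m, the same as the nested middle tin had. The timer and flask are untouched at (440,60) and (440,165).

```bash
python3 -c "
from h import *
print(job.hand_in())"
```

```text
the job is handed in; nothing more can be done
None
```

The job is handed in at about 31.5 s, verdict not reported: by camera the top tin sits flat and nested on the bottom tin, the middle tin stands on the tray, and the bolt is drawn with its handle down (last seen right after drawing).

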